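# Snap the blanking cap onto the drainer's tap-hole stud and hold it down

### The job

Pick up the steel blanking cap from the worktop, set it mouth down over the upright stud on the drainer board and press it until it clicks over the spring catch; keep pushing after the click until it goes no further and the rubber seal under it is squashed flat. Hold it pressed like that for a couple of seconds and finish while still holding it down: do not let go or ease off. Leave the plug, bowl, glass and soap bottle where they stand.

Things in the scene. Friction and masses are not known exactly. Their poses are not given: they have to be found in the camera images.
- cap: the blanking cap: a plain steel round cap, 48 mm across and 28 mm tall, about 70 g, standing mouth down on the worktop (closed flat top up). Hollow: the mouth is a lip 3 mm high with a 27 mm bore, above it the inside is 35 mm wide and 23 mm deep from the mouth. Origin: centre of the underside (mouth), z axis up through the closed top
- board: the drainer board: a flat stainless plate 150 x 200 mm, 8 mm thick with a rim 3 mm higher and 6 mm wide all round, fixed on the worktop, with five low ribs on its +y half; x along its short side, y along its long side. Origin: centre of its underside. The stud stands on its -y half at x = 0, y = -45 mm
- stud_base (a point): foot of the stud: on its axis, on the board's top face (8 mm above the worktop). The cap's lip meets the catch balls with its underside about 20 mm above this point and must be pushed over them: the push peaks at 8 to 14 N, at about 16 mm, then drops (the click). It meets the seal at 8 mm. Clicked but not pushed, the cap stands about 7 mm above this point, held by the balls, seal barely squashed
- stud_top (a point): centre of the stud's flat top, 24 mm above stud_base. The stud is an upright steel post 22 mm across, 24 mm tall, chamfered 3 mm at the top; four spring-loaded catch balls stand 5 mm out of its side all round, their centres 15 mm above stud_base
- seal (a joint): the black rubber seal ring round the foot of the stud, 48 mm outside, 30 mm inside, 8 mm high when free: how far it is squashed, in m, 0 free to 0.005 fully flat. It springs back at 3.5 N per mm (17.5 N fully flat)
- plug: bystander: black rubber sink plug, 44 mm across, 30 mm tall with a small knob on top. Origin: centre of the underside
- dip_bowl: bystander: small pinkish ceramic bowl, 68 mm across the rim, 30 mm tall. Origin: centre of the underside
- tumbler: bystander: glass, 76 mm across, 95 mm tall. Origin: centre of the underside
- soap: bystander: white soap bottle, 60 mm across, 150 mm tall. Origin: centre of the underside
Things that resemble listed ones, but are neither listed nor needed, are in the scene too. Of the things that look like the board, take the one that is farthest from the robot's base at the start.

How it is judged:
On the way, in this order (a step that is already met when the one before it is completed fails the run):
1. the cap is carried over the stud, clear above it and mouth down (z of cap in the frame of stud_base above 0.024 m and horizontal distance between cap and stud_base below 0.02 m and angle between cap's own z axis and vertical below 0.3 rad), for 0.05 s.
2. the cap has clicked home and is kept pressed on the squashed seal for 1.5 s (z of cap in the frame of stud_base below 0.0065 m and horizontal distance between cap and stud_base below 0.004 m and value of joint seal above 0.0025 m), for 1.5 s.
At the end, for the whole second after the job is handed in: At the end the robot still pushes on the cap (contact force above 4 N); the cap sits over the stud, mouth down, within 4 mm of its axis and 0.12 rad of upright, past the click with its underside less than 6.5 mm above the board, and the seal is squashed by more than 2.5 mm of its 5 mm (all of step 2 and angle between cap's own z axis and vertical below 0.12 rad and contact force between any of the fingers, the arm and cap above 4 N); the arm keeps its last pose, push and grip.
It fails at once if a bystander is moved by more than 30 mm (distance of any of plug, dip_bowl, tumbler, soap from where it was at the start of the episode above 0.03 m).
It also fails if it takes over 38 s, if anything falls off the work surface, if the arm or the gripper's body presses on something with over 40 N, if the wrist force passes 120 N, or if a joint passes its speed limit or range.

### The arm

A 6-joint arm with a two-finger parallel gripper is mounted at the origin on the work surface. World frame = base frame: x ahead of the robot, y to its left, z up, the work surface at z = 0. Lengths are in m, angles in rad, forces in N, time in s.
With the tool pointing down it reaches from about 0.35 to 0.775 m from the base axis. Payload 7.3 kg.
Tool frame: the origin (TCP) lies at the very end of the fingers, on their centre line; the grasp point (between the pads) lies 19 mm behind it (robot.tcp_to_grasp is the z of the grasp point in the tool frame, in m); z points along the fingers, y is the line along which they close (so a half turn about z gives the same grasp; the last joint's range is limited). The gripper opens to 92 mm and grips with 3 to 60 N. Pads are 19 mm wide; open, the fingers measure 130 mm over their backs; the gripper's body (75 mm by 190 mm) begins 47 mm behind the grasp point.
Start: joints at [1.115, 0.342, 1.524, -0, 1.275, -0.146], TCP at [0.16, 0.5, 0.227] pointing down, gripper open.
Joint ranges: [-2.53, 2.53], [-0.77, 2.02], [0.04, 2.7], [-1, 4.14], [0.28, 2.66], [-3.11, 3.11]. Speed limits (rad/s): [2.57, 2.57, 3.14, 3.14, 3.14, 3.14].

### API

Orientations are given as [roll, pitch, yaw] about the fixed x, y, z axes, in that order (R = Rz(yaw) Ry(pitch) Rx(roll)).
In Python, from cell import monitor, read_camera, get_calibration, job, robot gives the robot as it stands. The module is installed in compiled form; this text tells all that it offers.
- The arm moves only by the tool send_rows, never from a script. Its argument "targets" is a list of rows, each an object with "translation": the shift along the tool's x, y, z in cm, a list of three; "spin": the turn about the tool's z in degrees; "jaw": the opening, from 0 (shut) to 1 (fully open). A call has exactly 5 rows; each row is the pose to reach, as a shift and turn from the pose commanded when the call began, along the tool's axes at that moment; what a row does not reach only later rows make up. A row lasts 1/10 s, in which the tool goes at most 50 mm and 8.59 degrees, less where a joint would pass 70% of its speed; a pose out of reach is approached as far as the arm can. A call with a gripper value outside its range is refused whole. The fingers move at their own pace and stop on an object; "force" is the grip in N (left out, the last holds). Time passes only in rows, so rows that repeat a pose let the fingers close, or fill a call up. It gives the time, the measured TCP pose, the force, the opening and the grip force at its end, in the units of the state.
- monitor.observe(): the state, without advancing time (a new reading comes with each control period).
- read_camera(name): name is "scene" or "top" or "wrist"; returns (picture, depth): 420x560x3 uint8, red, green, blue; 420x560 float32, m along the optical axis (not along the pixel's ray), 0 where there is no reading.
- get_calibration(name): a dict with "intrinsics" (3x3 intrinsics, pixels), "D" ([k1, k2, p1, p2, k3] as OpenCV has them; the pictures are not rectified), "origin" and "orientation" of the camera in the world; the wrist camera has in their place "hand_eye" (4x4, takes a point from camera to tool coordinates, whose origin is the TCP and whose axes are the flange's). Camera axes: x right, y up, looking along -z (the intrinsics and any distortion apply to the point x, -y, -z); pixel columns grow to the right and rows downward; lengths in m; the calibration is good to about 2 mm. A picture is of the moment at which its call begins: read the wrist's pose just before it. get_calibration takes no time and is no camera call.
- job.hand_in(): hands the job in; it is judged then, once.
The state is a dict: "time": time; "qpos": joint angles; "qvel": joint speeds; "joint_efforts": joint torques, N m; "tool_pos": TCP position; "tool_rot": TCP orientation; "contact_force": force on the tool from outside, world axes, zero at the start; "torque": the same for the moment, N m; "opening": finger opening in m; "grip_force": force on a finger pad.
Only numpy, scipy, OpenCV 4.12 (cv2) and the standard library are available. Lean on these libraries where they do the work, as an engineer would, in place of code of your own. Each camera call takes 0.05 s, during which the arm holds its last target. There are 200 camera calls.

## Working session

There is one attempt and no reset: what is moved stays moved. The work goes in short steps, Python scripts to look and compute and a tool call to move; the robot and the scene stay as the last step left them, time stands still between calls to the robot, and variables do not carry over. Pictures are saved under pics/ and viewed, at most 10 in all, crops included, and the job is handed in when it is done.

Besides the shell and the picture viewer there is one more tool, called by a JSON object that holds its "api" and its "payload", one argument or row to a line. send_rows: Moves the arm, as the interface text tells. Its arguments: {"type":"object","properties":{"targets":{"type":"array"},"force":{"type":"number"}},"required":["targets"]}

```bash
mkdir -p pics; cat > h.py <<'E'
import numpy as np, cv2
from scipy.spatial.transform import Rotation as R
from cell import monitor, read_camera, get_calibration, job, robot
def cam(name, st=None):
    c=get_calibration(name); K=np.array(c["intrinsics"]); D=np.array(c["D"],float)
    if "hand_eye" in c:
        T=np.eye(4); T[:3,:3]=R.from_euler('xyz',st["tool_rot"]).as_matrix(); T[:3,3]=st["tool_pos"]
        T=T@np.array(c["hand_eye"]); return K,D,T[:3,:3],T[:3,3]
    o=np.array(c["orientation"],float)
    Rm=o if o.shape==(3,3) else R.from_euler('xyz',o).as_matrix()
    return K,D,Rm,np.array(c["origin"])
def rays(C,px):
    K,D,Rm,o=C; p=cv2.undistortPoints(np.array(px,float).reshape(-1,1,2),K,D).reshape(-1,2)
    return np.c_[p[:,0],-p[:,1],-np.ones(len(p))]@Rm.T
def onplane(C,px,z):
    d=rays(C,px); o=C[3]; return o+d*((z-o[2])/d[:,2])[:,None]
def pts(C,px,depth):
    px=np.array(px,int).reshape(-1,2); return C[3]+rays(C,px)*depth[px[:,1],px[:,0]][:,None]
E
python3 - <<'E'
from h import *
for n in("top","scene"):
    c=get_calibration(n); print(n,c["origin"],c["orientation"],c["D"],c["intrinsics"])
    p,d=read_camera(n); np.savez(n+".npz",p=p,d=d); cv2.imwrite(f"pics/{n}0.png",p[:,:,::-1])
s=monitor.observe(); print(s["time"],s["tool_pos"],s["tool_rot"],s["opening"],robot.tcp_to_grasp, s["contact_force"])
print(get_calibration("wrist"))
E
```

```text
top [0.34761316 0.01098889 1.33831719] [ 0.11469209  0.0169769  -1.57861254] [0.02552921 0.         0.         0.         0.        ] [[490.5005511    0.         290.85214876]
 [  0.         490.5005511  206.27271928]
 [  0.           0.           1.        ]]
scene [ 0.9853924  -0.82558702  0.74632845] [0.95287511 0.0224427  0.52467707] [-0.10514184  0.          0.          0.          0.        ] [[509.89656238   0.         288.50921709]
 [  0.         509.89656238 219.94909395]
 [  0.           0.           1.        ]]
0.1 [0.15987421 0.49969813 0.22611563] [-3.14024960e+00 -1.78037465e-04  2.83180487e+00] 0.09213251727316761 -0.0188 [ 0.14095301 -0.38280656  0.36715535]
{'intrinsics': array([[292.93995658,   0.        , 280.03577849],
       [  0.        , 292.93995658, 210.49821522],
       [  0.        ,   0.        ,   1.        ]]), 'D': array([-0.02294632,  0.        ,  0.        ,  0.        ,  0.        ]), 'hand_eye': array([[-2.60199057e-04,  9.60595126e-01,  2.77951319e-01,
         7.53286466e-02],
       [ 9.99999832e-01,  3.93684084e-04, -4.24434031e-04,
        -8.02264738e-04],
       [-5.17134272e-04,  2.77951162e-01, -9.60595068e-01,
        -1.59259952e-01],
       [ 0.00000000e+00,  0.00000000e+00,  0.00000000e+00,
         1.00000000e+00]])}
```

View pics/top0.png

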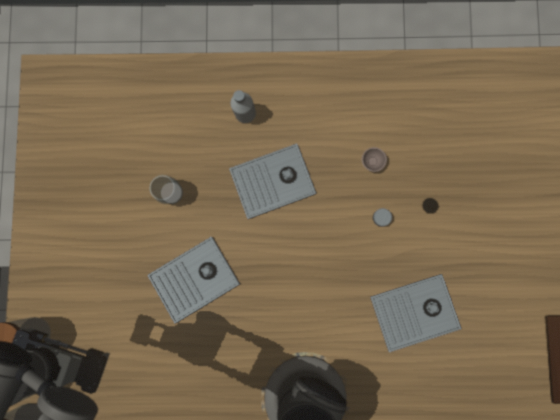

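View pics/scene0.png

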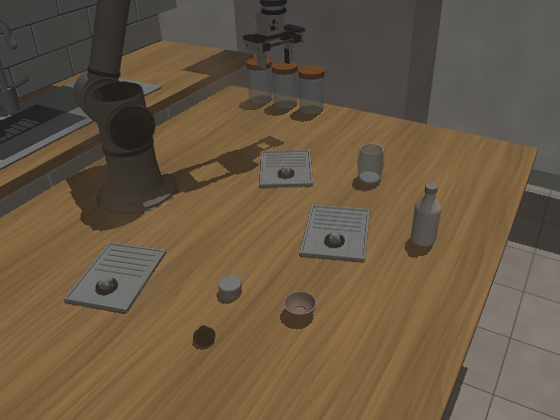

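The top view shows three boards, with studs near (288,175), (207,270) and (432,308). The cap is at (383,217), the plug at (430,206), the bowl at (375,160), the glass at (166,190) and the soap at (243,107). The scene view agrees, showing the cap at (230,288) and the far board's stud at (335,240).

```bash
python3 - <<'E'
from h import *
z=np.load("top.npz"); p,d=z["p"],z["d"]; C=cam("top")
hsv=cv2.cvtColor(p,cv2.COLOR_RGB2HSV)
m=((hsv[:,:,1]<70)&(hsv[:,:,2]>70)).astype(np.uint8)
m[:50]=0; m[330:,:]*=1
m=cv2.morphologyEx(m,cv2.MORPH_CLOSE,np.ones((3,3)))
for c in cv2.findContours(m,cv2.RETR_EXTERNAL,cv2.CHAIN_APPROX_NONE)[0]:
    a=cv2.contourArea(c)
    if a<150: continue
    r=cv2.minAreaRect(c); zz=0.011 if a>2000 else 0.028
    w=onplane(C,[r[0]],zz)[0]; q=onplane(C,cv2.boxPoints(r),zz)
    e=np.diff(q,axis=0)[:2,:2]; print(a,np.round(r[0],1),w.round(4),"r",np.hypot(*w[:2]).round(3),"sides",np.linalg.norm(e,axis=1).round(3),np.degrees(np.arctan2(e[:,1],e[:,0])).round(1))
for n,px,zz in(("studA",(288,175),.032),("studB",(207,270),.032),("studC",(432,308),.032),("plug",(430,206),.03),("bowl",(375,160),.03)):
    print(n,onplane(C,[px],zz).round(4),pts(C,px,d).round(4))
cv2.imwrite("pics/crop1.png",cv2.resize(p[130:250,220:450,::-1],None,fx=3.4,fy=3.4,interpolation=cv2.INTER_CUBIC))
E
```

```text
388.5 [ 56.5 407. ] [-0.0135  0.6371  0.028 ] r 0.637 sides [0.059 0.1  ] [  3.6 -90.7]
326.0 [269.5 404. ] [-0.0106  0.0907  0.028 ] r 0.091 sides [0.039 0.073] [-90.3 179.8]
168.5 [ 30.8 380.9] [0.0517 0.7067 0.028 ] r 0.709 sides [0.025 0.052] [ -35.7 -125.2]
262.5 [311.9 358.2] [ 0.1024 -0.0194  0.028 ] r 0.104 sides [0.031 0.091] [ -22.9 -111.5]
4455.0 [415.5 312.5] [ 0.2153 -0.2945  0.011 ] r 0.365 sides [0.206 0.154] [ -72.1 -164. ]
4263.5 [192.9 279.7] [0.3051 0.2967 0.011 ] r 0.426 sides [0.207 0.155] [ -59.3 -148.6]
270.0 [382. 217.] [ 0.4675 -0.2113  0.028 ] r 0.513 sides [0.05  0.049] [ -45.8 -136.5]
694.5 [165.3 189.8] [0.5471 0.3718 0.028 ] r 0.661 sides [0.074 0.09 ] [ -44.2 -135.1]
439.5 [374.  159.5] [ 0.6241 -0.1942  0.028 ] r 0.654 sides [0.065 0.063] [-90.7 178.3]
3974.0 [272.1 180.7] [0.5718 0.0832 0.011 ] r 0.578 sides [0.206 0.154] [ -69.9 -160.6]
418.5 [240.4 105.7] [0.7791 0.1689 0.028 ] r 0.797 sides [0.087 0.064] [ -14.1 -105.8]
4063.0 [187.5 179. ] [0.5789 0.3158 0.011 ] r 0.659 sides [1.058 0.713] [-90.7 178.5]
studA [[0.5834 0.039  0.032 ]] [[0.5838 0.0391 0.0296]]
studB [[0.3307 0.2552 0.032 ]] [[0.3307 0.2549 0.034 ]]
studC [[ 0.2287 -0.3327  0.032 ]] [[ 0.2287 -0.3327  0.0321]]
plug [[ 0.4956 -0.3391  0.03  ]] [[ 0.4957 -0.3394  0.0291]]
bowl [[ 0.6222 -0.1965  0.03  ]] [[ 0.627  -0.2001  0.0073]]
```

View pics/crop1.png

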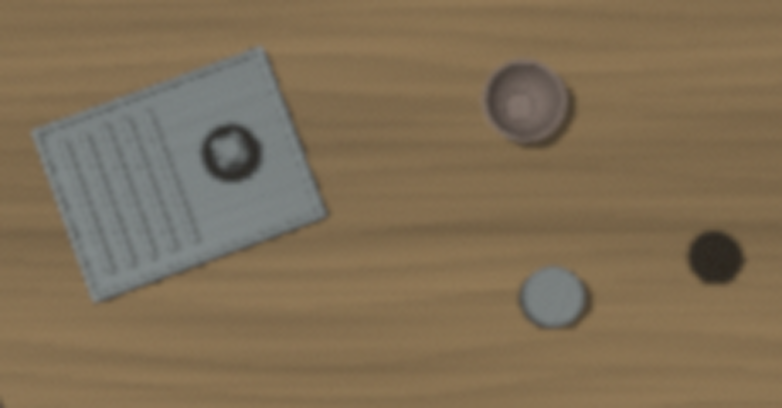

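{"api": "send_rows", "payload": {
  "targets": [
    {"translation": [-4.6, -1.8, 0], "spin": 0, "jaw": 1},
    {"translation": [-9.2, -3.6, 0], "spin": 0, "jaw": 1},
    {"translation": [-13.8, -5.4, 0], "spin": 0, "jaw": 1},
    {"translation": [-18.4, -7.2, 0], "spin": 0, "jaw": 1},
    {"translation": [-23, -9, 0], "spin": 0, "jaw": 1}
  ],
  "force": 20
}}

```text
time: 0.6
tool_pos: [0.3527, 0.3427, 0.2265]
tool_rot: [-3.141, -0.0, 2.832]
contact_force: [0.2, 0.2, -0.5]
opening: 0.0915
grip_force: 0.0
```

{"api": "send_rows", "payload": {
  "targets": [
    {"translation": [-2.4, -4.3, 0], "spin": 0, "jaw": 1},
    {"translation": [-4.8, -8.6, 0], "spin": 0, "jaw": 1},
    {"translation": [-7.2, -12.9, 0], "spin": 0, "jaw": 1},
    {"translation": [-9.6, -17.2, 0], "spin": 0, "jaw": 1},
    {"translation": [-12, -21.5, 0], "spin": 0, "jaw": 1}
  ]
}}

```text
time: 1.1
tool_pos: [0.4002, 0.1009, 0.2266]
tool_rot: [3.142, -0.0, 2.832]
contact_force: [1.1, -0.0, -0.0]
opening: 0.0918
grip_force: 0.0
```

{"api": "send_rows", "payload": {
  "targets": [
    {"translation": [-2.4, -4.3, 0], "spin": 0, "jaw": 1},
    {"translation": [-4.8, -8.6, 0], "spin": 0, "jaw": 1},
    {"translation": [-7.2, -12.9, 0], "spin": 0, "jaw": 1},
    {"translation": [-9.6, -17.2, 0], "spin": 0, "jaw": 1},
    {"translation": [-12, -21.5, 0], "spin": 0, "jaw": 1}
  ]
}}

```text
time: 1.6
tool_pos: [0.449, -0.1406, 0.2265]
tool_rot: [3.141, -0.0, 2.831]
contact_force: [1.1, -1.0, 0.5]
opening: 0.092
grip_force: 0.0
```

{"api": "send_rows", "payload": {
  "targets": [
    {"translation": [-2, -3.1, 0], "spin": 0, "jaw": 1},
    {"translation": [-3.8, -6.2, 2], "spin": 0, "jaw": 1},
    {"translation": [-3.8, -6.2, 4], "spin": 0, "jaw": 1},
    {"translation": [-3.8, -6.2, 4], "spin": 0, "jaw": 1},
    {"translation": [-3.8, -6.2, 4], "spin": 0, "jaw": 1}
  ]
}}

```text
time: 2.1
tool_pos: [0.4662, -0.2087, 0.1867]
tool_rot: [3.141, -0.001, 2.832]
contact_force: [0.3, -0.1, 0.5]
opening: 0.0918
grip_force: 0.0
```

```bash
python3 - <<'E'
from h import *
s=monitor.observe(); p,d=read_camera("wrist"); np.savez("w1.npz",p=p,d=d)
cv2.imwrite("pics/w1.png",p[:,:,::-1]); C=cam("wrist",s)
print(s["time"],s["tool_pos"],s["tool_rot"])
z=0.028
for (u,v) in [(280,210)]: print(pts(C,(u,v),d))
# pixels with height near cap top, near expected
uu,vv=np.meshgrid(np.arange(560),np.arange(420)); px=np.c_[uu.ravel(),vv.ravel()]
P=pts(C,px,d); P[d.ravel()==0]=9
k=(abs(P[:,2]-.028)<.006)&(np.hypot(P[:,0]-.4675,P[:,1]+.211)<.04)
print(k.sum(),P[k].mean(0),P[k].min(0),P[k].max(0), px[k].mean(0))
E
```

```text
2.1 [ 0.46616453 -0.20872028  0.18665856] [ 3.14101288e+00 -1.28770661e-03  2.83189794e+00]
[[ 0.4807311  -0.21402121  0.0293207 ]]
1392 [ 0.46893312 -0.21188422  0.02911743] [ 0.44627341 -0.2356331   0.02202741] [ 0.49343061 -0.18838526  0.03136917] [278.59482759 199.58908046]
```

View pics/w1.png

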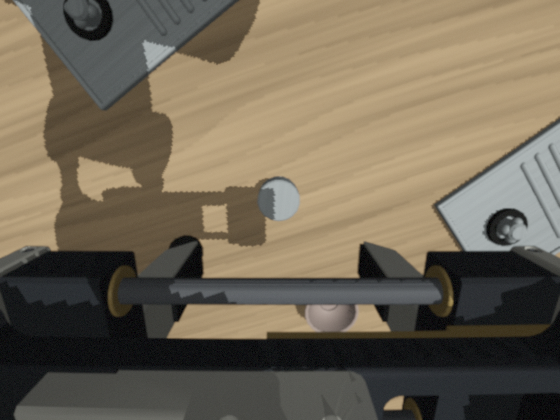

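The wrist view puts the cap at (279,200), between the fingers. The two views agree to about 2 mm at (0.469, -0.212), so I'm descending with the tips stopping 5 mm above the worktop.

{"api": "send_rows", "payload": {
  "targets": [
    {"translation": [-0.4, -0.2, 3], "spin": 0, "jaw": 1},
    {"translation": [-0.4, -0.2, 6.5], "spin": 0, "jaw": 1},
    {"translation": [-0.4, -0.2, 10], "spin": 0, "jaw": 1},
    {"translation": [-0.4, -0.2, 13], "spin": 0, "jaw": 1},
    {"translation": [-0.4, -0.2, 14], "spin": 0, "jaw": 1}
  ]
}}

```text
time: 2.65
tool_pos: [0.469, -0.211, 0.0454]
tool_rot: [3.141, -0.003, 2.833]
contact_force: [-0.5, -0.1, 0.3]
opening: 0.0919
grip_force: 0.0
```

{"api": "send_rows", "payload": {
  "targets": [
    {"translation": [0, 0, 1.5], "spin": 0, "jaw": 1},
    {"translation": [0, 0, 3], "spin": 0, "jaw": 1},
    {"translation": [0, 0, 3.8], "spin": 0, "jaw": 1},
    {"translation": [0, 0, 4.2], "spin": 0, "jaw": 1},
    {"translation": [0, 0, 4.2], "spin": 0, "jaw": 1}
  ]
}}

```text
time: 3.15
tool_pos: [0.4701, -0.2123, 0.0052]
tool_rot: [-3.142, 0.001, 2.832]
contact_force: [1.2, -1.0, 0.2]
opening: 0.0919
grip_force: 0.0
```

{"api": "send_rows", "payload": {
  "targets": [
    {"translation": [0, 0, 0], "spin": 0, "jaw": 0.6},
    {"translation": [0, 0, 0], "spin": 0, "jaw": 0.5},
    {"translation": [0, 0, 0], "spin": 0, "jaw": 0.4},
    {"translation": [0, 0, 0], "spin": 0, "jaw": 0.3},
    {"translation": [0, 0, 0], "spin": 0, "jaw": 0.3}
  ],
  "force": 20
}}

```text
time: 3.65
tool_pos: [0.4697, -0.2123, 0.0048]
tool_rot: [3.142, 0.0, 2.832]
contact_force: [0.2, -0.7, 0.5]
opening: 0.0562
grip_force: 0.0
```

{"api": "send_rows", "payload": {
  "targets": [
    {"translation": [0, 0, 0], "spin": 0, "jaw": 0},
    {"translation": [0, 0, 0], "spin": 0, "jaw": 0},
    {"translation": [0, 0, 0], "spin": 0, "jaw": 0},
    {"translation": [0, 0, 0], "spin": 0, "jaw": 0},
    {"translation": [0, 0, 0], "spin": 0, "jaw": 0}
  ],
  "force": 60
}}

```text
time: 4.15
tool_pos: [0.4696, -0.2122, 0.0047]
tool_rot: [3.141, 0.0, 2.832]
contact_force: [-1.6, -0.1, 1.3]
opening: 0.0467
grip_force: 60.0
```

{"api": "send_rows", "payload": {
  "targets": [
    {"translation": [0, 0, -2], "spin": 0, "jaw": 0},
    {"translation": [0, 0, -5], "spin": 0, "jaw": 0},
    {"translation": [0, 0, -9], "spin": 0, "jaw": 0},
    {"translation": [0, 0, -13], "spin": 0, "jaw": 0},
    {"translation": [0, 0, -15], "spin": 0, "jaw": 0}
  ]
}}

```text
time: 4.65
tool_pos: [0.4706, -0.2129, 0.158]
tool_rot: [-3.14, 0.004, 2.832]
contact_force: [0.5, -0.1, -0.6]
opening: 0.0467
grip_force: 60.0
```

{"api": "send_rows", "payload": {
  "targets": [
    {"translation": [-1, 3, 0], "spin": 0, "jaw": 0},
    {"translation": [-2.2, 7.4, 0], "spin": 0, "jaw": 0},
    {"translation": [-3.4, 11.8, 0], "spin": 0, "jaw": 0},
    {"translation": [-4.7, 16.2, 0], "spin": 0, "jaw": 0},
    {"translation": [-6, 20, 0], "spin": 0, "jaw": 0}
  ]
}}

```text
time: 5.15
tool_pos: [0.5884, -0.0379, 0.1545]
tool_rot: [3.141, -0.0, 2.832]
contact_force: [0.5, -0.5, 0.4]
opening: 0.0467
grip_force: 60.0
```

{"api": "send_rows", "payload": {
  "targets": [
    {"translation": [-1.2, 4, 0], "spin": 0, "jaw": 0},
    {"translation": [-2.3, 7.5, 0], "spin": 0, "jaw": 0},
    {"translation": [-2.3, 7.5, 0], "spin": 0, "jaw": 0},
    {"translation": [-2.3, 7.5, 0], "spin": 0, "jaw": 0},
    {"translation": [-2.3, 7.5, 0], "spin": 0, "jaw": 0}
  ]
}}

```text
time: 5.65
tool_pos: [0.6319, 0.0236, 0.1544]
tool_rot: [-3.141, -0.001, 2.831]
contact_force: [0.2, 0.5, -0.5]
opening: 0.047
grip_force: 60.0
```

```bash
python3 - <<'E'
from h import *
s=monitor.observe(); p,d=read_camera("wrist"); np.savez("w2.npz",p=p,d=d)
cv2.imwrite("pics/w2.png",p[:,:,::-1]); C=cam("wrist",s)
print(s["time"],s["tool_pos"],s["tool_rot"],s["opening"],s["grip_force"])
uu,vv=np.meshgrid(np.arange(560),np.arange(420)); px=np.c_[uu.ravel(),vv.ravel()]
P=pts(C,px,d); P[d.ravel()==0]=9
near=np.hypot(P[:,0]-.585,P[:,1]-.04)<.03
for lo,hi in((.029,.037),(.022,.029),(.014,.018)):
    k=near&(P[:,2]>lo)&(P[:,2]<hi); Q=P[k]
    print(lo,k.sum(),Q.mean(0).round(4),((Q.min(0)+Q.max(0))/2).round(4),np.ptp(Q,axis=0).round(4),px[k].mean(0))
E
```

```text
5.65 [0.63187346 0.02358676 0.15435558] [-3.14106987e+00 -1.00317700e-03  2.83124012e+00] 0.046962360677041494 59.99941105954349
0.029 466 [0.5895 0.0415 0.0321] [0.5896 0.0414 0.0322] [0.0253 0.0269 0.0063] [285.16094421 158.19313305]
0.022 154 [0.5877 0.0415 0.0272] [0.5894 0.0413 0.0259] [0.029  0.0296 0.0063] [284.46103896 155.78571429]
0.014 918 [0.5888 0.0415 0.0169] [0.5899 0.0414 0.016 ] [0.0474 0.0469 0.004 ] [284.65577342 155.76797386]
```

View pics/w2.png

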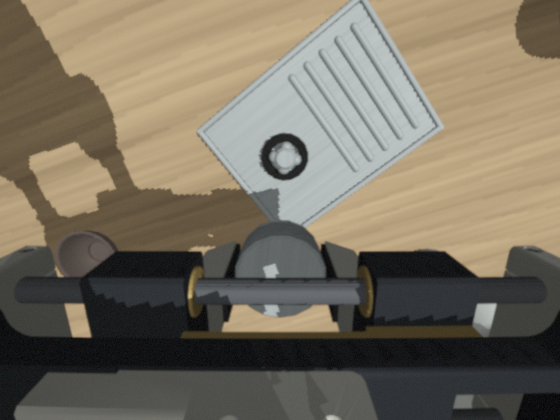

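The wrist view shows the stud and seal at (285,157) and the held cap's top at about (281,268), partly hidden. I'll measure both in this picture so the hand-eye bias cancels.

```bash
python3 - <<'E'
from h import *
from scipy.optimize import least_squares
z=np.load("w2.npz"); p,d=z["p"],z["d"]
s={"tool_pos":[0.63187346,0.02358676,0.15435558],"tool_rot":[-3.14106987,-0.001003,2.83124012]}
C=cam("wrist",s); Rt=R.from_euler('xyz',s["tool_rot"]).as_matrix()
tool=lambda P:(P-np.array(s["tool_pos"]))@Rt
uu,vv=np.meshgrid(np.arange(560),np.arange(420)); px=np.c_[uu.ravel(),vv.ravel()]
P=pts(C,px,d); T=tool(P)
k=(d.ravel()>0)&(abs(T[:,0])<.026)&(abs(T[:,1])<.026)&(T[:,2]>-.032)&(T[:,2]<-.012)
print("cap top z tool",np.median(T[k,2]),k.sum())
zc=np.median(T[k,2])
k&=abs(T[:,2]-zc)<.004
m=k.reshape(d.shape).astype(np.uint8); cap=T[k]
print("cap y ext",cap[:,1].min(),cap[:,1].max(),"x ext",cap[:,0].min(),cap[:,0].max())
# upper arc edge: first mask row per column
E=np.array([(u,np.nonzero(m[:,u])[0][0]-.5) for u in range(250,313) if m[:,u].any()])
ze=s["tool_pos"][2]-zc
Q=tool(onplane(C,E,ze))[:,:2]
f=lambda Q:least_squares(lambda c:np.hypot(*(Q-c).T)-.024,Q.mean(0)-[.01,0],loss='soft_l1',f_scale=.0005)
r=f(Q); print("cap centre tool",r.x,"rms",np.sqrt(np.mean((np.hypot(*(Q-r.x).T)-.024)**2)))
g=cv2.cvtColor(p,cv2.COLOR_RGB2GRAY)
roi=np.zeros_like(g); roi[125:190,250:320]=1
mm=((g<75)&(roi>0)).astype(np.uint8)
c=max(cv2.findContours(mm,cv2.RETR_EXTERNAL,cv2.CHAIN_APPROX_NONE)[0],key=cv2.contourArea)
el=cv2.fitEllipse(c); print(el)
q=tool(onplane(C,[el[0]],.016))[0]; print("stud tool (seal)",q, onplane(C,[el[0]],.016))
Q=tool(onplane(C,c.reshape(-1,2),.016))[:,:2]; cc,rr=cv2.minEnclosingCircle((Q*1000).astype(np.float32)); print("circle",cc,rr)
k=(np.hypot(P[:,0]-.589,P[:,1]-.0414)<.02)&(P[:,2]>.0305)&(P[:,2]<.0345)
print("stud tool (top)",T[k].mean(0),k.sum(), P[k,2].mean())
E
```

```text
cap top z tool -0.024300255212960593 4501
cap y ext -0.025975795467562967 0.025911884822042017 x ext -0.024237206890330144 0.023617178995972984
cap centre tool [ 0.0006337  -0.00055169] rms 0.0002781789931802555
((283.87188720703125, 156.27304077148438), (44.897499084472656, 45.0111198425293), 92.63037109375)
stud tool (seal) [0.04591727 0.00319939 0.13840005] [[0.58897266 0.04062967 0.016     ]]
circle (45.480377197265625, 3.1591804027557373) 23.11384391784668
stud tool (top) [0.04562683 0.00419465 0.12173179] 364 0.03266743380709631
```

{"api": "send_rows", "payload": {
  "targets": [
    {"translation": [2.2, 0.2, 1], "spin": 0, "jaw": 0},
    {"translation": [4.5, 0.4, 3], "spin": 0, "jaw": 0},
    {"translation": [4.5, 0.4, 6], "spin": 0, "jaw": 0},
    {"translation": [4.5, 0.4, 9], "spin": 0, "jaw": 0},
    {"translation": [4.5, 0.4, 10.5], "spin": 0, "jaw": 0}
  ]
}}

```text
time: 6.2
tool_pos: [0.5891, 0.0408, 0.0477]
tool_rot: [-3.141, -0.003, 2.83]
contact_force: [-0.2, 1.0, 0.1]
opening: 0.0468
grip_force: 60.0
```

{"api": "send_rows", "payload": {
  "targets": [
    {"translation": [0, 0, 0], "spin": 0, "jaw": 0},
    {"translation": [0, 0, 0], "spin": 0, "jaw": 0},
    {"translation": [0, 0, 0.3], "spin": 0, "jaw": 0},
    {"translation": [0, 0, 0.6], "spin": 0, "jaw": 0},
    {"translation": [0, 0, 1], "spin": 0, "jaw": 0}
  ]
}}

```text
time: 6.7
tool_pos: [0.5913, 0.0418, 0.0403]
tool_rot: [3.141, 0.002, 2.832]
contact_force: [0.3, -0.2, -0.9]
opening: 0.0468
grip_force: 60.0
```

{"api": "send_rows", "payload": {
  "targets": [
    {"translation": [0, 0, 0.1], "spin": 0, "jaw": 0},
    {"translation": [0, 0, 0.2], "spin": 0, "jaw": 0},
    {"translation": [0, 0, 0.3], "spin": 0, "jaw": 0},
    {"translation": [0, 0, 0.3], "spin": 0, "jaw": 0},
    {"translation": [0, 0, 0.3], "spin": 0, "jaw": 0}
  ]
}}

```text
time: 7.2
tool_pos: [0.5909, 0.0419, 0.0367]
tool_rot: [3.142, 0.0, 2.832]
contact_force: [0.4, -0.1, -0.7]
opening: 0.0464
grip_force: 60.0
```

{"api": "send_rows", "payload": {
  "targets": [
    {"translation": [0.05, -0.05, 0.1], "spin": 0, "jaw": 0},
    {"translation": [0.05, -0.05, 0.2], "spin": 0, "jaw": 0},
    {"translation": [0.05, -0.05, 0.3], "spin": 0, "jaw": 0},
    {"translation": [0.05, -0.05, 0.3], "spin": 0, "jaw": 0},
    {"translation": [0.05, -0.05, 0.3], "spin": 0, "jaw": 0}
  ]
}}

```text
time: 7.7
tool_pos: [0.5902, 0.0416, 0.0337]
tool_rot: [3.142, -0.0, 2.832]
contact_force: [0.2, -1.1, -0.2]
opening: 0.0465
grip_force: 60.0
```

{"api": "send_rows", "payload": {
  "targets": [
    {"translation": [0, 0, 0.1], "spin": 0, "jaw": 0},
    {"translation": [0, 0, 0.2], "spin": 0, "jaw": 0},
    {"translation": [0, 0, 0.3], "spin": 0, "jaw": 0},
    {"translation": [0, 0, 0.3], "spin": 0, "jaw": 0},
    {"translation": [0, 0, 0.3], "spin": 0, "jaw": 0}
  ]
}}

```text
time: 8.2
tool_pos: [0.5903, 0.0416, 0.0311]
tool_rot: [3.141, 0.0, 2.832]
contact_force: [-0.8, 0.5, 5.3]
opening: 0.0468
grip_force: 60.0
```

The underside is about 18.6 mm above stud_base with 5 N axial and little side force, so the lip is on the catch balls and centred.

{"api": "send_rows", "payload": {
  "targets": [
    {"translation": [0, 0, 0.1], "spin": 0, "jaw": 0},
    {"translation": [0, 0, 0.2], "spin": 0, "jaw": 0},
    {"translation": [0, 0, 0.3], "spin": 0, "jaw": 0},
    {"translation": [0, 0, 0.4], "spin": 0, "jaw": 0},
    {"translation": [0, 0, 0.4], "spin": 0, "jaw": 0}
  ]
}}

```text
time: 8.7
tool_pos: [0.59, 0.0416, 0.0268]
tool_rot: [3.142, -0.0, 2.832]
contact_force: [-1.6, 0.2, 2.2]
opening: 0.0467
grip_force: 60.0
```

{"api": "send_rows", "payload": {
  "targets": [
    {"translation": [0, 0, 0.1], "spin": 0, "jaw": 0},
    {"translation": [0, 0, 0.2], "spin": 0, "jaw": 0},
    {"translation": [0, 0, 0.3], "spin": 0, "jaw": 0},
    {"translation": [0, 0, 0.4], "spin": 0, "jaw": 0},
    {"translation": [0, 0, 0.4], "spin": 0, "jaw": 0}
  ]
}}

```text
time: 9.2
tool_pos: [0.5896, 0.0416, 0.0214]
tool_rot: [-3.141, -0.002, 2.832]
contact_force: [0.7, 0.6, -10.5]
opening: 0.0466
grip_force: 60.0
```

{"api": "send_rows", "payload": {
  "targets": [
    {"translation": [0, 0, 0.1], "spin": 0, "jaw": 0},
    {"translation": [0, 0, 0.2], "spin": 0, "jaw": 0},
    {"translation": [0, 0, 0.3], "spin": 0, "jaw": 0},
    {"translation": [0, 0, 0.3], "spin": 0, "jaw": 0},
    {"translation": [0, 0, 0.3], "spin": 0, "jaw": 0}
  ]
}}

```text
time: 9.7
tool_pos: [0.5905, 0.0415, 0.0202]
tool_rot: [3.141, 0.001, 2.832]
contact_force: [-1.2, 0.6, -0.4]
opening: 0.0468
grip_force: 60.0
```

It has clicked: the push dropped, and the underside is about 7.7 mm above stud_base. Next I'll squash the seal.

{"api": "send_rows", "payload": {
  "targets": [
    {"translation": [0, 0, 0.1], "spin": 0, "jaw": 0},
    {"translation": [0, 0, 0.2], "spin": 0, "jaw": 0},
    {"translation": [0, 0, 0.3], "spin": 0, "jaw": 0},
    {"translation": [0, 0, 0.3], "spin": 0, "jaw": 0},
    {"translation": [0, 0, 0.3], "spin": 0, "jaw": 0}
  ]
}}

```text
time: 10.2
tool_pos: [0.5907, 0.0415, 0.0179]
tool_rot: [3.141, 0.001, 2.832]
contact_force: [-4.1, -0.0, 9.4]
opening: 0.0466
grip_force: 60.0
```

{"api": "send_rows", "payload": {
  "targets": [
    {"translation": [0, 0, 0.1], "spin": 0, "jaw": 0},
    {"translation": [0, 0, 0.15], "spin": 0, "jaw": 0},
    {"translation": [0, 0, 0.2], "spin": 0, "jaw": 0},
    {"translation": [0, 0, 0.2], "spin": 0, "jaw": 0},
    {"translation": [0, 0, 0.2], "spin": 0, "jaw": 0}
  ]
}}

```text
time: 10.7
tool_pos: [0.5907, 0.0415, 0.0165]
tool_rot: [3.141, 0.002, 2.832]
contact_force: [-5.2, 0.1, 13.5]
opening: 0.0464
grip_force: 60.0
```

{"api": "send_rows", "payload": {
  "targets": [
    {"translation": [0.05, 0, 0.1], "spin": 0, "jaw": 0},
    {"translation": [0.05, 0, 0.15], "spin": 0, "jaw": 0},
    {"translation": [0.05, 0, 0.2], "spin": 0, "jaw": 0},
    {"translation": [0.05, 0, 0.2], "spin": 0, "jaw": 0},
    {"translation": [0.05, 0, 0.2], "spin": 0, "jaw": 0}
  ]
}}

```text
time: 11.2
tool_pos: [0.5908, 0.0415, 0.0156]
tool_rot: [3.141, 0.003, 2.832]
contact_force: [-7.7, -0.9, 19.3]
opening: 0.0466
grip_force: 60.0
```

{"api": "send_rows", "payload": {
  "targets": [
    {"translation": [0, 0, 0.1], "spin": 0, "jaw": 0},
    {"translation": [0, 0, 0.15], "spin": 0, "jaw": 0},
    {"translation": [0, 0, 0.2], "spin": 0, "jaw": 0},
    {"translation": [0, 0, 0.2], "spin": 0, "jaw": 0},
    {"translation": [0, 0, 0.2], "spin": 0, "jaw": 0}
  ]
}}

```text
time: 11.7
tool_pos: [0.5909, 0.0415, 0.0153]
tool_rot: [3.141, 0.004, 2.832]
contact_force: [-11.3, -0.2, 33.6]
opening: 0.0469
grip_force: 60.0
```

The travel has stopped while the force rose to 33 N, and the underside is about 3 mm up, so the seal is flat. I'll hold here.

{"api": "send_rows", "payload": {
  "targets": [
    {"translation": [0, 0, 0], "spin": 0, "jaw": 0},
    {"translation": [0, 0, 0], "spin": 0, "jaw": 0},
    {"translation": [0, 0, 0], "spin": 0, "jaw": 0},
    {"translation": [0, 0, 0], "spin": 0, "jaw": 0},
    {"translation": [0, 0, 0], "spin": 0, "jaw": 0}
  ]
}}

```text
time: 12.2
tool_pos: [0.5909, 0.0415, 0.0153]
tool_rot: [3.141, 0.004, 2.832]
contact_force: [-11.7, -0.9, 32.1]
opening: 0.0468
grip_force: 60.0
```

{"api": "send_rows", "payload": {
  "targets": [
    {"translation": [0, 0, 0], "spin": 0, "jaw": 0},
    {"translation": [0, 0, 0], "spin": 0, "jaw": 0},
    {"translation": [0, 0, 0], "spin": 0, "jaw": 0},
    {"translation": [0, 0, 0], "spin": 0, "jaw": 0},
    {"translation": [0, 0, 0], "spin": 0, "jaw": 0}
  ]
}}

```text
time: 12.7
tool_pos: [0.5909, 0.0415, 0.0153]
tool_rot: [3.141, 0.004, 2.832]
contact_force: [-11.7, -0.4, 33.5]
opening: 0.0466
grip_force: 60.0
```

{"api": "send_rows", "payload": {
  "targets": [
    {"translation": [0, 0, 0], "spin": 0, "jaw": 0},
    {"translation": [0, 0, 0], "spin": 0, "jaw": 0},
    {"translation": [0, 0, 0], "spin": 0, "jaw": 0},
    {"translation": [0, 0, 0], "spin": 0, "jaw": 0},
    {"translation": [0, 0, 0], "spin": 0, "jaw": 0}
  ]
}}

```text
time: 13.2
tool_pos: [0.5909, 0.0415, 0.0153]
tool_rot: [3.141, 0.004, 2.832]
contact_force: [-11.9, -0.9, 33.4]
opening: 0.0468
grip_force: 60.0
```

{"api": "send_rows", "payload": {
  "targets": [
    {"translation": [0, 0, 0], "spin": 0, "jaw": 0},
    {"translation": [0, 0, 0], "spin": 0, "jaw": 0},
    {"translation": [0, 0, 0], "spin": 0, "jaw": 0},
    {"translation": [0, 0, 0], "spin": 0, "jaw": 0},
    {"translation": [0, 0, 0], "spin": 0, "jaw": 0}
  ]
}}

```text
time: 13.7
tool_pos: [0.5909, 0.0415, 0.0153]
tool_rot: [3.141, 0.004, 2.832]
contact_force: [-12.0, -0.1, 33.9]
opening: 0.0465
grip_force: 60.0
```

{"api": "send_rows", "payload": {
  "targets": [
    {"translation": [0, 0, 0], "spin": 0, "jaw": 0},
    {"translation": [0, 0, 0], "spin": 0, "jaw": 0},
    {"translation": [0, 0, 0], "spin": 0, "jaw": 0},
    {"translation": [0, 0, 0], "spin": 0, "jaw": 0},
    {"translation": [0, 0, 0], "spin": 0, "jaw": 0}
  ]
}}

```text
time: 14.2
tool_pos: [0.5909, 0.0415, 0.0153]
tool_rot: [3.141, 0.004, 2.832]
contact_force: [-12.2, -0.3, 33.1]
opening: 0.0466
grip_force: 60.0
```

```bash
python3 - <<'E'
from h import *
s=monitor.observe(); p,d=read_camera("wrist"); C=cam("wrist",s)
Rt=R.from_euler('xyz',s["tool_rot"]).as_matrix()
uu,vv=np.meshgrid(np.arange(560),np.arange(420)); P=pts(C,np.c_[uu.ravel(),vv.ravel()],d)
T=(P-np.array(s["tool_pos"]))@Rt
k=(d.ravel()>0)&(abs(T[:,0])<.018)&(abs(T[:,1])<.018)&(T[:,2]>-.035)&(T[:,2]<-.01)
A=np.c_[P[k,:2]-P[k,:2].mean(0),np.ones(k.sum())]; f=np.linalg.lstsq(A,P[k,2],rcond=None)[0]
print(s["time"],s["contact_force"],s["grip_force"],"cap top tool z",np.median(T[k,2]),"world z",np.median(P[k,2]),"slopes",f[:2])
cv2.imwrite("pics/end.png",p[:,:,::-1])
E
```

```text
14.2 [-12.23240855  -0.30010467  33.06911435] 60.01398743363097 cap top tool z -0.024673911999880192 world z 0.039957841868526106 slopes [ 0.02701059 -0.01362338]
```

View pics/end.png

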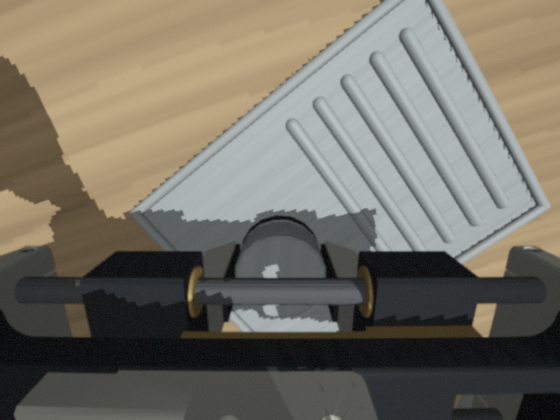

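The picture shows the held cap at (281,265) seated over the seal. Its top is at z ≈ 0.040 (0.039 expected when flat), tilt is about 0.03 rad, and it hasn't slipped in the grip. Handing in.

```bash
python3 -c "
from cell import job
print(job.hand_in())"
```

```text
the job is handed in; nothing more can be done
None
```

I clicked the cap onto the stud of the farthest board, pressed it until travel stopped with the seal squashed (about flat by measurement), and handed it in while still gripping and pushing at about 33 N; no pass/fail result came back.

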